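Fold an empty stock crate flat

ROBOT

A 7-joint arm with a two-finger parallel gripper is mounted at the origin on the work surface. World frame = base frame: x ahead of the robot, y to its left, z up, the work surface at z = 0. Lengths are in m, angles in degrees, forces in N, time in s.
With the tool pointing down it reaches from about 0.4 to 0.9 m from the base axis. Payload 5.6 kg.
Tool frame: the origin (TCP) lies midway between the tips of the shut fingers; the grasp point (between the pads) lies bot.tcp_to_grasp behind it (bot.tcp_to_grasp is the distance from the TCP to the grasp point, in m); z points along the fingers, y is the line along which they close (so a half turn about z gives the same grasp; the last joint's range is limited). The gripper opens to 92 mm and grips with 3 to 60 N. Pads are 20 mm wide; open, the fingers measure 128 mm over their backs; the gripper's body (75 mm by 189 mm) begins 69 mm behind the grasp point.
Start: joints at [-72.135, 26.786, -0.665, 91.828, 0.344, 61.387, -3.226], TCP at [0.226, 0.61, 0.215] pointing down, gripper open.
Joint ranges: [-144.91, 144.91], [-17.63, 115.5], [-89.93, 88.59], [15.96, 139.68], [-74.01, 254.01], [8.47, 105.57], [-167.45, 167.45]. Speed limits (degrees/s): [147.25, 147.25, 180, 180, 180, 180, 180].

INTERFACE

Orientations are given as a 3x3 rotation matrix whose columns are the frame's x, y, z axes.
In Python, from station import bot gives the robot as it stands.
- The arm moves only by the tool servo_tool, never from a script. Its argument "commands" is a list of rows, each a list of 5 numbers: the closure in counts, from 0 (fully open) to 255 (shut), then the shift along the tool's x, y, z each as a share of 0.15 m, from -1 to 1, then the turn about the tool's z as a share of 45 degrees, from -1 to 1. A call has 1 to 8 rows; each row is the pose to reach, as a shift and turn from the pose commanded when the call began, along the tool's axes at that moment; what a row does not reach only later rows make up. A row lasts 1/10 s, in which the tool goes at most 50 mm and 8.59 degrees, less where a joint would pass 70% of its speed; a pose out of reach is approached as far as the arm can. A call with a number of a shift or a turn outside -1 to 1 is refused whole. A call with a gripper value outside its range is refused whole. The fingers move at their own pace and stop on an object; "squeeze" is the grip in N (left out, the last holds). Time passes only in rows, so rows that repeat a pose let the fingers close. It gives the time, the measured TCP pose, the force, the opening and the grip force at its end, in the units of the state.
- bot.read_state(): the state, without advancing time (a new reading comes with each control period).
- bot.read_camera(name): name is "scene" or "top" or "wrist"; returns a dict with "img" (384x512x3 uint8, red, green, blue), "mtx" (3x3 intrinsics, pixels), "R" (3x3) and "t" (3): a world point X has camera coordinates R X + t. Camera axes: x right, y down, z forward; pixel columns grow to the right and rows downward; lengths in m; the calibration is good to about 2 mm. The wrist camera is an equidistant fisheye: a pixel r from the principal point sees the ray r / f radians off the axis. A picture is of the moment at which its call begins. There is no depth.
- bot.job_done(): hands the job in; it is judged then, once.
The state is a dict: "clock": time; "joints": joint angles; "qd": joint speeds; "joint_efforts": joint torques, N m; "tool_pos": TCP position; "orientation": TCP orientation; "contact_force": force on the tool from outside, world axes, zero at the start; "moment": the same for the moment, N m; "grip_width": finger opening in m; "finger_force": force on a finger pad.
Only numpy, scipy, OpenCV 4.12 (cv2) and the standard library are available. Lean on these libraries where they do the work, as an engineer would, in place of code of your own. Each camera call takes 0.05 s, during which the arm holds its last target. There are 200 camera calls.

TASK

Fold the empty red folding crate flat where it stands: push its two short end walls in and down first, then push its two long sides in and down over them, so that all four walls lie flat. Work only by pushing with the fingertips: do not pick the crate up or shift it more than a few centimetres, and leave the fittings and the tin around it alone.

Things in the scene. Friction and masses are not known exactly. Their poses are not given: they have to be found in the camera images.
- crate: loose, empty, open-topped folding crate of crimson plastic lattice, 0.5 to 0.7 kg: 190 mm along its x, 280 mm along its y, 104.5 mm tall. Origin on the table under its centre, z up. A tray under 26 mm tall carries four hinged walls, unlatched, that cannot swing outwards. The short end walls stand between the long sides and keep these from folding in until both ends are down
- end_left (a joint): hinge of the crate's end wall at its +y end, rad: 0 = upright, 1.571 = folded in, lying flat. It runs at crate y = +127.5 mm along x; the wall folds towards crate -y. Starts at 0 to 0.2. Hinge line 12.5 mm above the table; wall 174 mm long, 92 mm tall above its hinge, 5 mm thick. Light hinge: stays where left near upright; pushed in at the top past 25 degrees it drops flat on its own
- end_right (a joint): hinge of the crate's end wall at its -y end, rad: 0 = upright, 1.571 = folded in, lying flat. It runs at crate y = -127.5 mm along x; the wall folds towards crate +y. Starts at 0 to 0.2. Hinge line 12.5 mm above the table; wall 174 mm long, 92 mm tall above its hinge, 5 mm thick. Light hinge: stays where left near upright; pushed in at the top past 25 degrees it drops flat on its own
- side_near (a joint): hinge of the crate's long side at its -x side (towards the robot), rad: 0 = upright, 1.571 = folded in, lying flat. It runs at crate x = -91.5 mm along y; the wall folds towards crate +x. Hinge line 21.5 mm above the table; wall 278 mm long, 83 mm tall above its hinge, 5 mm thick. Light hinge: stays where left near upright; pushed in at the top past 25 degrees it drops flat on its own
- side_far (a joint): hinge of the crate's long side at its +x side (away from the robot), rad: 0 = upright, 1.571 = folded in, lying flat. It runs at crate x = +91.5 mm along y; the wall folds towards crate -x. Hinge line 21.5 mm above the table; wall 278 mm long, 83 mm tall above its hinge, 5 mm thick. Light hinge: stays where left near upright; pushed in at the top past 25 degrees it drops flat on its own
- end_left_top (a point): middle of the top edge of the end wall at crate +y (on the middle of its 5 mm thickness), 104.5 mm above the table while the wall stands; it moves with the wall
- end_right_top (a point): middle of the top edge of the end wall at crate -y (on the middle of its 5 mm thickness), 104.5 mm above the table while the wall stands; it moves with the wall
- side_near_top (a point): middle of the top edge of the long side at crate -x (on the middle of its 5 mm thickness), 104.5 mm above the table while the wall stands; it moves with the wall
- side_far_top (a point): middle of the top edge of the long side at crate +x (on the middle of its 5 mm thickness), 104.5 mm above the table while the wall stands; it moves with the wall
- coupling: bystander close beside one of the crate's ends: white pipe coupling standing on end, 60 mm across, 72 mm tall; origin under its centre
- nipple: bystander close beside one of the crate's ends: white length of pipe standing on end, 40 mm across, 115 mm tall; origin under its centre
- tee: bystander off to one side: white pipe tee lying flat, run 100 mm along its x, branch 52 mm along its +y, 50 mm tall; origin on the table under the crossing
- elbow: bystander off to one side: white pipe elbow lying flat, arms 52 mm along its +x and +y, 50 mm tall; origin on the table under the corner
- bush: bystander off to one side, nearer the robot: white stepped reducing bush standing on its wide end, 50 mm across, 50 mm tall; origin under its centre
- end_cap: bystander off to one side, nearer the robot: white domed end cap standing mouth down, 60 mm across, 50 mm tall; origin under its centre
- cement_tin: bystander off to one side: plain metal tin, 72 mm across, 85 mm tall; origin under its centre
- valve: bystander off to one side: white ball valve lying flat, 97 mm along its x, 54 mm wide, 70 mm tall with its grey bar handle on top; origin on the table under its centre

How it is judged (in metres and radians):
On the way, in this order (a step that is already met when the one before it is completed fails the run):
1. both end walls lie flat while both long sides still stand (value of joint each of end_left, end_right above 1.4 rad and value of joint each of side_near, side_far below 0.6 rad), for 0.2 s.
2. both long sides are folded down over the end walls (value of joint each of side_near, side_far above 1.4 rad), for 0.2 s.
At the end, for the whole second after the job is handed in: all four walls lie flat (hinges past 1.45 rad), the crate rests flat on the table within 50 mm of where it started, and every fitting and the tin stands within 30 mm of its place (value of joint each of end_left, end_right, side_near, side_far above 1.45 rad and distance of crate from where it was at the start of the episode below 0.05 m and height (world z) of crate below 0.006 m and angle between crate's own z axis and vertical below 0.05 rad and linear speed of crate below 0.02 m/s and not (distance of coupling from where it was at the start of the episode above 0.03 m or angle between coupling's own z axis and vertical above 0.35 rad) and not (distance of nipple from where it was at the start of the episode above 0.03 m or angle between nipple's own z axis and vertical above 0.35 rad) and not (distance of tee from where it was at the start of the episode above 0.03 m or angle between tee's own z axis and vertical above 0.35 rad) and not (distance of elbow from where it was at the start of the episode above 0.03 m or angle between elbow's own z axis and vertical above 0.35 rad) and not (distance of end_cap from where it was at the start of the episode above 0.03 m or angle between end_cap's own z axis and vertical above 0.35 rad) and not (distance of bush from where it was at the start of the episode above 0.03 m or angle between bush's own z axis and vertical above 0.35 rad) and not (distance of cement_tin from where it was at the start of the episode above 0.03 m or angle between cement_tin's own z axis and vertical above 0.35 rad) and not (distance of valve from where it was at the start of the episode above 0.03 m or angle between valve's own z axis and vertical above 0.35 rad)); the robot touches nothing.
It fails at once if the crate is lifted or tipped (height (world z) of crate above 0.012 m or angle between crate's own z axis and vertical above 0.12 rad).
It fails at once if the crate is shoved more than 50 mm (distance of crate from where it was at the start of the episode above 0.05 m).
It fails at once if a fitting or the tin is moved more than 30 mm, lifted or knocked over ((distance of coupling from where it was at the start of the episode above 0.03 m or angle between coupling's own z axis and vertical above 0.35 rad) or (distance of nipple from where it was at the start of the episode above 0.03 m or angle between nipple's own z axis and vertical above 0.35 rad) or (distance of tee from where it was at the start of the episode above 0.03 m or angle between tee's own z axis and vertical above 0.35 rad) or (distance of elbow from where it was at the start of the episode above 0.03 m or angle between elbow's own z axis and vertical above 0.35 rad) or (distance of end_cap from where it was at the start of the episode above 0.03 m or angle between end_cap's own z axis and vertical above 0.35 rad) or (distance of bush from where it was at the start of the episode above 0.03 m or angle between bush's own z axis and vertical above 0.35 rad) or (distance of cement_tin from where it was at the start of the episode above 0.03 m or angle between cement_tin's own z axis and vertical above 0.35 rad) or (distance of valve from where it was at the start of the episode above 0.03 m or angle between valve's own z axis and vertical above 0.35 rad)).
It also fails if it takes over 56 s, if anything falls off the work surface, if the arm or the gripper's body presses on something with over 40 N, if the wrist force passes 120 N, or if a joint passes its speed limit or range.

## Working session

There is one attempt and no reset: what is moved stays moved. The work goes in short steps, Python scripts to look and compute and a tool call to move; the robot and the scene stay as the last step left them, time stands still between calls to the robot, and variables do not carry over. Pictures are saved under pics/ and viewed, at most 10 in all, crops included, and the job is handed in when it is done.

Besides the shell and the picture viewer there is one more tool, called after "Call:" as name(argument=value, ...) on one line, values as JSON. servo_tool: Moves the arm, as the interface text tells. Its arguments: {"type":"object","properties":{"commands":{"type":"array","items":{"type":"array","items":{"type":"number"}}},"squeeze":{"type":"number"}},"required":["commands"]}

```bash
mkdir -p pics
python3 - <<'E'
from station import bot
import cv2,numpy as np
for n in("top","scene"):
    c=bot.read_camera(n); cv2.imwrite(f"pics/{n}0.png",c["img"][...,::-1]); print(n,c["mtx"].tolist(),c["R"].round(3).tolist(),c["t"].round(3).tolist())
s=bot.read_state();print(s["clock"],s["tool_pos"],s["orientation"],bot.tcp_to_grasp)
E
```

```text
top [[416.33792112581494, 0.0, 256.44771003017775], [0.0, 416.33792112581494, 190.66439325985536], [0.0, 0.0, 1.0]] [[-0.012, -1.0, -0.009], [-0.986, 0.013, -0.169], [0.169, 0.007, -0.986]] [0.022, 0.537, 1.575]
scene [[459.01249706855367, 0.0, 262.77815256735084], [0.0, 459.01249706855367, 199.02800323640002], [0.0, 0.0, 1.0]] [[-0.403, 0.915, -0.004], [0.493, 0.214, -0.843], [-0.771, -0.342, -0.538]] [0.201, -0.184, 1.817]
0.1 [0.2256933  0.6090029  0.21372477] [[-9.37691764e-01  3.47467890e-01 -4.69147687e-04]
 [ 3.47468195e-01  9.37690529e-01 -1.52465513e-03]
 [-8.98533586e-05 -1.59267046e-03 -9.99998728e-01]] 0.0187
```

View pics/top0.png

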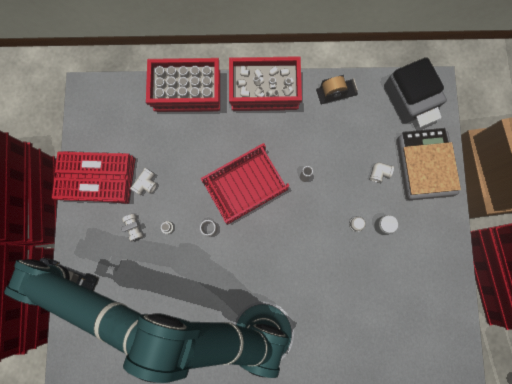

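View pics/scene0.png

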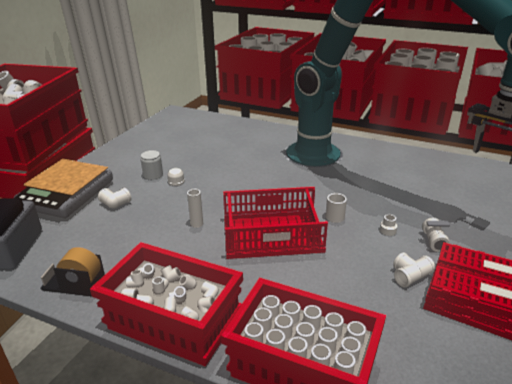

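```bash
cat > h.py <<'E'
from station import bot
import cv2,numpy as np
from scipy.optimize import minimize
def proj(c,P):
    q=np.atleast_2d(P)@c["R"].T+c["t"]; q=q@c["mtx"].T; return q[:,:2]/q[:,2:]
def ray(c,u,v,z):
    d=c["R"].T@np.linalg.solve(c["mtx"],[u,v,1.]); o=-c["R"].T@c["t"]; return o+d*(z-o[2])/d[2]
def crate(x,y,a,P):
    ca,sa=np.cos(a),np.sin(a); P=np.atleast_2d(P); return np.c_[x+ca*P[:,0]-sa*P[:,1],y+sa*P[:,0]+ca*P[:,1],P[:,2]]
BOX=np.array([[i*.095,j*.14,k] for i in(-1,1) for j in(-1,1) for k in(0,.1045)])
E
python3 - <<'E'
from h import *
cs={n:bot.read_camera(n) for n in("top","scene")}
def red(c,seed):
    im=c["img"].astype(int); m=((im[...,0]>70)&(im[...,0]>2*im[...,1])&(im[...,0]>2*im[...,2])).astype(np.uint8)
    m=cv2.morphologyEx(m,cv2.MORPH_CLOSE,np.ones((3,3)))
    n,l,st,ce=cv2.connectedComponentsWithStats(m); i=min(range(1,n),key=lambda i:np.hypot(*(ce[i]-seed))-0.001*st[i,4] if st[i,4]>1000 else 1e9)
    h=cv2.convexHull(np.argwhere(l==i)[:,::-1].astype(np.int32)); print(st[i],ce[i]); return h
hs={"top":red(cs["top"],(245,184)),"scene":red(cs["scene"],(273,222))}
S=4
def cost(p):
    t=0
    for n,c in cs.items():
        A=np.zeros((384*S,512*S),np.uint8);B=A.copy()
        cv2.fillConvexPoly(A,((hs[n]+.0)*S+S//2).astype(np.int32),1)
        cv2.fillConvexPoly(B,cv2.convexHull(((proj(c,crate(*p,BOX))+.5)*S).astype(np.int32)),1)
        t+=1-(A&B).sum()/(A|B).sum()
    return t
p0=ray(cs["top"],245,184,.05)
r=min((minimize(cost,[p0[0],p0[1],a],method="Nelder-Mead",options=dict(initial_simplex=[[p0[0],p0[1],a],[p0[0]+.03,p0[1],a],[p0[0],p0[1]+.03,a],[p0[0],p0[1],a+.2]])) for a in(-.55,.55)),key=lambda r:r.fun)
print(r.x,np.degrees(r.x[2]),r.fun)
for n,(u,v) in dict(nipple=(308,169),coupling=(208,226)).items(): print(n,ray(cs["top"],u,v,.115 if n=="nipple" else .072))
im=cs["top"]["img"][...,::-1].copy(); im=cv2.resize(im[110:260,170:340],None,fx=4.5,fy=4)
from numpy import array
def draw(c,x0,y0,x1,y1,f):
    im=cv2.resize(c["img"][y0:y1,x0:x1,::-1],None,fx=f,fy=f,interpolation=cv2.INTER_CUBIC)
    for e in((0,1),(2,3),(4,5),(6,7),(0,2),(4,6),(0,4),(2,6),(1,3),(5,7),(1,5),(3,7)):
        q=(proj(c,crate(*r.x,BOX[list(e)]))+.5-[x0,y0])*f; cv2.line(im,*[tuple(map(int,k)) for k in q],(0,255,0),1)
    return im
a=draw(cs["top"],190,130,320,250,4);b=draw(cs["scene"],180,160,350,280,3)
W=np.zeros((480,1040,3),np.uint8);W[:480,:520]=a;W[:360,520:1030]=b
cv2.imwrite("pics/fit.png",cv2.resize(W,(800,369)))
E
```

```text
[ 202  144   87   79 3549] [243.77965624 183.82304875]
[ 223  187  105   72 5527] [272.41993848 224.11470961]
[0.56305248 0.05926644 0.51017322] 29.230772349505912 0.07508114067284044
nipple [ 0.6050185  -0.18019077  0.115     ]
coupling [0.39940627 0.19928182 0.072     ]
```

View pics/fit.png

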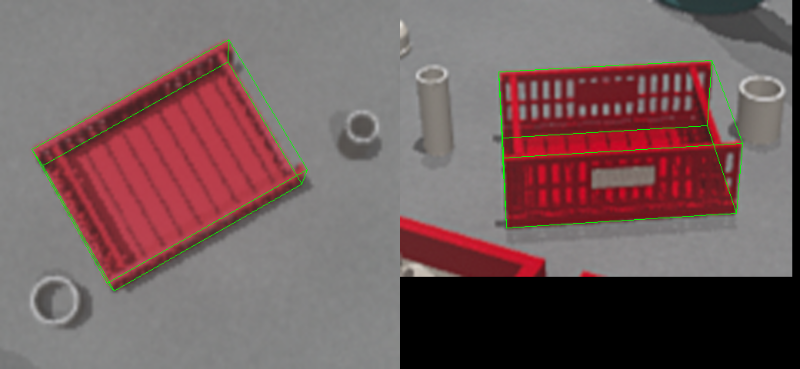

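Fit agrees with the crate outlines; the crate is at (0.563, 0.059), yaw 29.2°. The nipple is off its −y end and the coupling off its +y end, both near crate x −0.08. I'll push the ends at crate x ≈ +0.03, with the tool turned so tool x = crate y and tool y = crate x.

Call:
servo_tool(commands=[[255, 0, 0, 0, 0.19], [255, 0, 0, 0, 0.38], [255, 0, 0, 0, 0.57], [255, 0, 0, 0, 0.76], [255, 0, 0, 0, 0.9], [255, 0, 0, 0, 0.9], [255, 0, 0, 0, 0.9]], squeeze=20)

```text
clock: 0.9
tool_pos: [0.2256, 0.6095, 0.2144]
orientation: [[-0.49, 0.872, -0.0], [0.872, 0.49, -0.0], [-0.0, -0.0, -1.0]]
contact_force: [-0.8, 0.5, 0.2]
grip_width: 0.0378
finger_force: 0.0
```

Call:
servo_tool(commands=[[255, -0.3, 0, 0, 0], [255, -0.6, 0.1, 0, 0], [255, -1, 0.2, 0, 0], [255, -1, 0.37, 0, 0], [255, -1, 0.37, 0, 0]])

```text
clock: 1.4
tool_pos: [0.3528, 0.5035, 0.2151]
orientation: [[-0.483, 0.876, 0.003], [0.876, 0.483, 0.0], [-0.001, 0.003, -1.0]]
contact_force: [-0.4, 0.9, 0.5]
grip_width: 0.0005
finger_force: 0.0
```

Call:
servo_tool(commands=[[255, -0.3, 0, 0, 0], [255, -0.6, 0, 0, 0], [255, -1, 0, 0, 0], [255, -1, 0, 0, 0]])

```text
clock: 1.8
tool_pos: [0.4234, 0.3694, 0.2148]
orientation: [[-0.483, 0.876, 0.001], [0.876, 0.483, -0.002], [-0.002, 0.0, -1.0]]
contact_force: [-0.0, -0.0, 0.7]
grip_width: 0.0001
finger_force: 0.0
```

Call:
servo_tool(commands=[[255, -0.3, 0, 0, 0], [255, -0.6, 0, 0, 0], [255, -1, 0, 0, 0], [255, -1, 0, 0, 0]])

```text
clock: 2.2
tool_pos: [0.496, 0.2387, 0.2149]
orientation: [[-0.483, 0.876, 0.002], [0.876, 0.483, -0.002], [-0.002, 0.001, -1.0]]
contact_force: [-0.6, -0.4, -0.1]
grip_width: 0.0004
finger_force: 0.0
```

```bash
cat >> h.py <<'E'
def incrate(p=(.563,.0593,.5102)):
    s=bot.read_state(); R=s["orientation"]; d=np.array(s["tool_pos"])[:2]-p[:2]; c,q=np.cos(p[2]),np.sin(p[2])
    print("t",round(s["clock"],2),"crate xy",round(c*d[0]+q*d[1],4),round(-q*d[0]+c*d[1],4),"z",round(s["tool_pos"][2],4),"yawerr",round(np.degrees(np.arctan2(R[1][0],R[0][0])-p[2])-90,1),"w",s["grip_width"],np.round(s["contact_force"],1))
E
python3 - <<'E'
from h import *
incrate()
cv2.imwrite("pics/w1.png",bot.read_camera("wrist")["img"][...,::-1])
E
```

```text
t 2.2 crate xy 0.0291 0.1893 z 0.2149 yawerr -0.4 w 0.0003661876181589492 [-0.6 -0.4 -0.1]
```

View pics/w1.png

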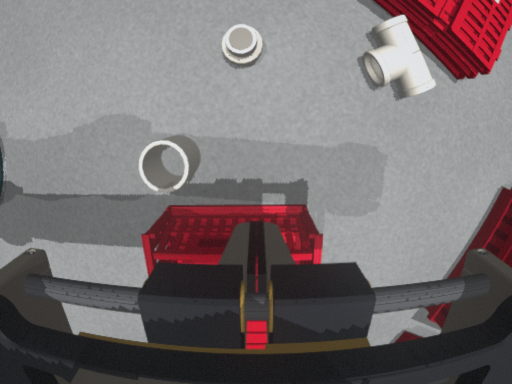

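The wrist view shows the end wall square to the tool (rows 205–215, columns 165–310), and the coupling at (165,165) well left of the fingers (column 256). I'll lower outside the wall and push in.

Call:
servo_tool(commands=[[255, -0.16, 0, 0.3, 0], [255, -0.16, 0, 0.6, 0], [255, -0.16, 0, 0.86, 0], [255, -0.16, 0, 0.86, 0]])

```text
clock: 2.65
tool_pos: [0.5006, 0.2232, 0.0807]
orientation: [[-0.491, 0.871, -0.01], [0.871, 0.491, -0.004], [0.001, -0.01, -1.0]]
contact_force: [-1.4, -0.9, -0.4]
grip_width: 0.0003
finger_force: 0.0
```

Call:
servo_tool(commands=[[255, -0.1, 0, 0, 0], [255, -0.2, 0, 0, 0], [255, -0.3, 0, 0, 0], [255, -0.4, 0, 0, 0], [255, -0.5, 0, 0, 0], [255, -0.6, 0, 0, 0], [255, -0.68, 0, 0, 0], [255, -0.68, 0, 0, 0]])

```text
clock: 3.45
tool_pos: [0.5561, 0.1311, 0.0857]
orientation: [[-0.485, 0.875, 0.001], [0.875, 0.485, -0.001], [-0.001, 0.0, -1.0]]
contact_force: [-0.3, -0.7, 0.3]
grip_width: 0.0003
finger_force: 0.0
```

Call:
servo_tool(commands=[[255, 0, 0, -0.3, 0], [255, 0, 0, -0.6, 0], [255, -0.2, 0, -0.86, 0], [255, -0.5, 0, -0.86, 0], [255, -0.8, 0, -0.86, 0], [255, -1, 0, -0.86, 0], [255, -1, 0, -0.86, 0]])

```text
clock: 4.15
tool_pos: [0.6292, -0.0024, 0.2146]
orientation: [[-0.482, 0.876, 0.001], [0.876, 0.482, -0.003], [-0.003, -0.001, -1.0]]
contact_force: [0.4, 0.0, -0.4]
grip_width: 0.0004
finger_force: 0.0
```

Run:
```python
from h import *
incrate()
a=bot.read_camera("scene")["img"][160:280,180:350,::-1]
cv2.imwrite("pics/s2.png",cv2.resize(a,None,fx=3,fy=3))
```

```text
t 4.15 crate xy 0.0276 -0.0862 z 0.2146 yawerr -0.4 w 0.00044837315040663 [ 0.4  0.  -0.4]
```

View pics/s2.png

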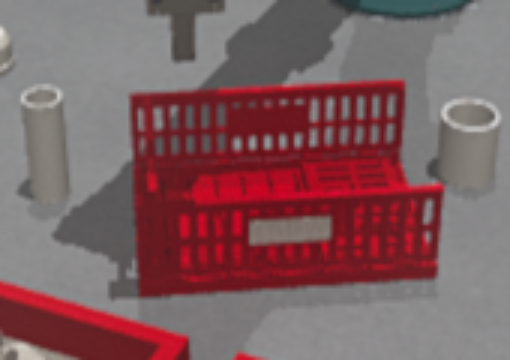

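The +y end wall is down; the −y end (left, columns 135–160) is in shadow. The coupling and nipple haven't moved. Next is the −y end, from outside.

Call:
servo_tool(commands=[[255, -0.3, 0, 0, 0], [255, -0.56, 0, 0, 0], [255, -0.56, 0, 0, 0], [255, -0.56, 0, 0.3, 0], [255, -0.56, 0, 0.6, 0], [255, -0.56, 0, 0.86, 0], [255, -0.56, 0, 0.86, 0]])

```text
clock: 4.9
tool_pos: [0.6642, -0.0671, 0.0795]
orientation: [[-0.49, 0.872, -0.012], [0.872, 0.49, 0.002], [0.008, -0.009, -1.0]]
contact_force: [-0.6, 1.4, -0.4]
grip_width: 0.0004
finger_force: 0.0
```

Call:
servo_tool(commands=[[255, 0.1, 0, 0, 0], [255, 0.2, 0, 0, 0], [255, 0.3, 0, 0, 0], [255, 0.4, 0, 0, 0], [255, 0.5, 0, 0, 0], [255, 0.6, 0, 0, 0], [255, 0.68, 0, 0, 0], [255, 0.68, 0, 0, 0]])

```text
clock: 5.7
tool_pos: [0.6185, 0.0209, 0.0856]
orientation: [[-0.49, 0.872, -0.001], [0.872, 0.49, 0.001], [0.001, -0.0, -1.0]]
contact_force: [0.1, -0.1, 0.6]
grip_width: 0.0003
finger_force: 0.0
```

Call:
servo_tool(commands=[[255, 0, 0, -0.3, 0], [255, 0, 0, -0.6, 0], [255, 0, -0.3, -0.86, 0], [255, 0.1, -0.6, -0.86, 0], [255, 0.3, -1, -0.86, 0], [255, 0.5, -1, -0.86, 0], [255, 0.5, -1, -0.86, 0]])

```text
clock: 6.4
tool_pos: [0.4478, 0.0121, 0.2145]
orientation: [[-0.489, 0.872, -0.002], [0.872, 0.489, 0.002], [0.003, -0.001, -1.0]]
contact_force: [1.0, 0.8, 0.3]
grip_width: 0.0006
finger_force: 0.0
```

Run:
```python
from h import *
incrate()
a=bot.read_camera("scene")["img"][160:280,180:350,::-1]
b=bot.read_camera("top")["img"][130:250,190:320,::-1]
cv2.imwrite("pics/s3.png",cv2.resize(np.hstack([a,b]),None,fx=2.6,fy=2.6,interpolation=cv2.INTER_CUBIC))
```

```text
t 6.4 crate xy -0.1236 0.0151 z 0.2145 yawerr 0.0 w 0.0005612755743071417 [1.  0.8 0.3]
```

View pics/s3.png

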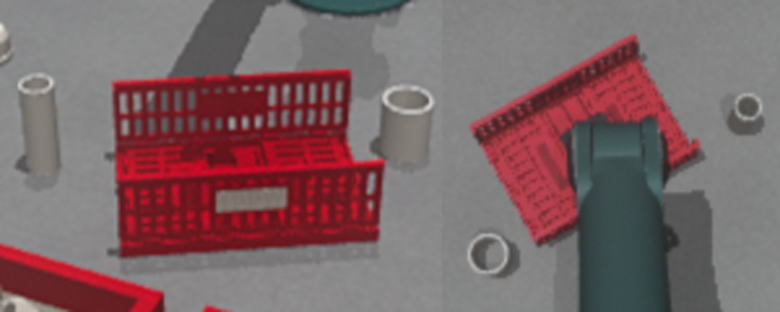

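Both end walls lie flat inside and both long sides stand. Now the near side.

Call:
servo_tool(commands=[[255, -0.1, -0.1, 0.2, 0], [255, -0.1, -0.1, 0.5, 0], [255, -0.1, -0.1, 0.85, 0], [255, -0.1, -0.1, 0.85, 0], [255, -0.1, -0.1, 0.85, 0]])

```text
clock: 7.0
tool_pos: [0.4466, -0.0107, 0.0867]
orientation: [[-0.486, 0.874, -0.002], [0.874, 0.486, -0.002], [-0.0, -0.003, -1.0]]
contact_force: [0.7, 0.2, 0.6]
grip_width: 0.0006
finger_force: 0.0
```

Call:
servo_tool(commands=[[255, 0, 0.1, 0, 0], [255, 0, 0.2, 0, 0], [255, 0, 0.3, 0, 0], [255, 0, 0.4, 0, 0], [255, 0, 0.5, 0, 0], [255, 0, 0.6, 0, 0], [255, 0, 0.65, 0, 0], [255, 0, 0.65, 0, 0]])

```text
clock: 7.8
tool_pos: [0.5334, 0.0392, 0.0885]
orientation: [[-0.489, 0.872, 0.004], [0.872, 0.489, 0.001], [-0.001, 0.003, -1.0]]
contact_force: [-0.4, 0.5, -0.3]
grip_width: 0.0002
finger_force: 0.0
```

Call:
servo_tool(commands=[[255, 0, 0, -0.3, 0], [255, 0, 0, -0.6, 0], [255, 0, 0.2, -0.86, 0], [255, 0, 0.5, -0.86, 0], [255, 0, 0.8, -0.86, 0], [255, 0, 1, -0.86, 0], [255, 0, 1, -0.86, 0]])

```text
clock: 8.5
tool_pos: [0.6641, 0.1138, 0.2158]
orientation: [[-0.49, 0.872, 0.001], [0.872, 0.49, 0.0], [-0.0, 0.001, -1.0]]
contact_force: [-0.1, -0.5, -0.3]
grip_width: 0.0006
finger_force: 0.0
```

Run:
```python
from h import *
incrate()
a=bot.read_camera("scene")["img"][160:280,180:350,::-1]
b=bot.read_camera("top")["img"][130:250,190:320,::-1]
cv2.imwrite("pics/s4.png",cv2.resize(np.hstack([a,b]),None,fx=2.6,fy=2.6,interpolation=cv2.INTER_CUBIC))
```

```text
t 8.5 crate xy 0.1148 -0.0018 z 0.2158 yawerr 0.1 w 0.0005532141822598598 [-0.1 -0.5 -0.3]
```

View pics/s4.png

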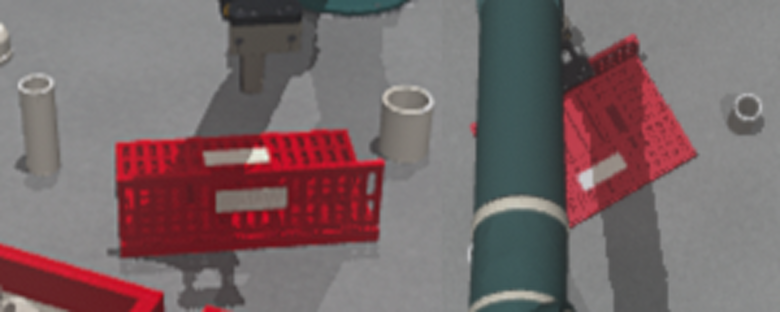

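The near side lies flat (its label is now face up) and the far side still stands. Push that from beyond.

Call:
servo_tool(commands=[[255, 0, 0.2, 0, 0], [255, 0, 0.2, 0, 0], [255, 0, 0.2, 0.3, 0], [255, 0, 0.2, 0.6, 0], [255, 0, 0.2, 0.85, 0], [255, 0, 0.2, 0.85, 0]])

```text
clock: 9.2
tool_pos: [0.6831, 0.1237, 0.0835]
orientation: [[-0.486, 0.874, -0.011], [0.874, 0.486, -0.003], [0.003, -0.011, -1.0]]
contact_force: [-0.7, -0.5, -0.2]
grip_width: 0.0005
finger_force: 0.0
```

Call:
servo_tool(commands=[[255, 0, -0.1, 0, 0], [255, 0, -0.2, 0, 0], [255, 0, -0.3, 0, 0], [255, 0, -0.4, 0, 0], [255, 0, -0.5, 0, 0], [255, 0, -0.6, 0, 0], [255, 0, -0.68, 0, 0], [255, 0, -0.68, 0, 0]])

```text
clock: 10.0
tool_pos: [0.5988, 0.0746, 0.0906]
orientation: [[-0.486, 0.874, 0.002], [0.874, 0.486, 0.0], [-0.0, 0.002, -1.0]]
contact_force: [0.1, -0.5, -0.7]
grip_width: 0.0003
finger_force: 0.0
```

Call:
servo_tool(commands=[[255, 0, 0, -0.3, 0], [255, 0, 0, -0.6, 0], [255, 0.3, 0, -0.86, 0], [255, 0.6, 0, -0.86, 0], [255, 1, 0, -0.86, 0], [255, 1, 0, -0.86, 0]])

```text
clock: 10.6
tool_pos: [0.5237, 0.2133, 0.219]
orientation: [[-0.495, 0.869, 0.0], [0.869, 0.495, 0.004], [0.003, 0.002, -1.0]]
contact_force: [0.2, 0.2, 0.7]
grip_width: 0.0006
finger_force: 0.0
```

Call:
servo_tool(commands=[[255, 0.3, 0, 0, 0], [255, 0.6, 0, 0, 0], [255, 1, 0, 0, 0], [255, 1, 0, 0, 0], [255, 1, 0, 0, 0]])

```text
clock: 11.1
tool_pos: [0.4524, 0.3397, 0.2179]
orientation: [[-0.491, 0.871, 0.0], [0.871, 0.491, 0.001], [0.0, 0.001, -1.0]]
contact_force: [0.1, -0.3, 0.4]
grip_width: 0.0003
finger_force: 0.0
```

Run:
```python
from h import *
incrate()
a=bot.read_camera("scene")["img"][160:280,180:350,::-1]
b=bot.read_camera("top")["img"][130:250,190:320,::-1]
cv2.imwrite("pics/s5.png",cv2.resize(np.hstack([a,b]),None,fx=2.6,fy=2.6,interpolation=cv2.INTER_CUBIC))
```

```text
t 11.1 crate xy 0.0404 0.2987 z 0.2179 yawerr 0.2 w 0.0003414347337259556 [ 0.1 -0.3  0.4]
```

View pics/s5.png

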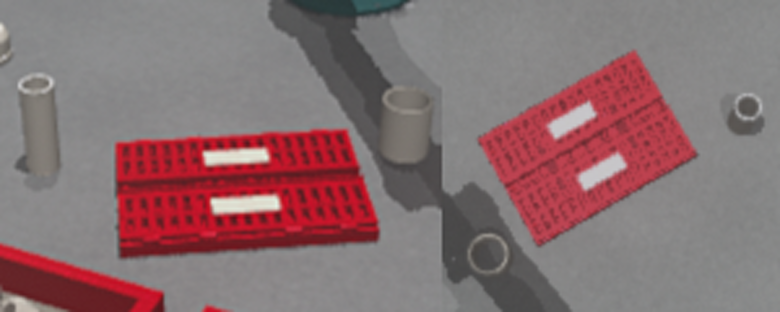

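All four walls lie flat: both labels face up with the seam between them. The coupling and nipple are where they were and the arm is clear, so I'm handing in.

```bash
python3 -c "
from station import bot
print(bot.job_done())"
```

```text
the job is handed in; nothing more can be done
None
```

The crate is folded flat where it stood, ends first and then the long sides; the last pictures show all four walls down and the pipe coupling and nipple in place, and the job is handed in (the hand-in returned no verdict).

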